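# Lock the hanger onto the lamp stand with its R-clip

## Robot

A 6-joint arm with a two-finger parallel gripper is mounted at the origin on the work surface. World frame = base frame: x ahead of the robot, y to its left, z up, the work surface at z = 0. Lengths are in m, angles in rad, forces in N, time in s.
With the tool pointing down it reaches from about 0.35 to 0.975 m from the base axis. Payload 4.9 kg.
Tool frame: the origin (TCP) lies at the very end of the fingers, on their centre line; the grasp point (between the pads) lies 19 mm behind it; z points along the fingers, y is the line along which they close (so a half turn about z gives the same grasp; the last joint's range is limited). The gripper opens to 85 mm and grips with 20 to 120 N. Pads are 22 mm wide; open, the fingers measure 114 mm over their backs; the gripper's body (76 mm by 85 mm) begins 54 mm behind the grasp point. The pads swing forward as they close: fully open they stand 13 mm farther back than shut.
Start: joints at [-1.449, 0.053, 1.613, -0, 1.476, -0.119], TCP at [0.149, -0.607, 0.231] pointing down, gripper open.
Joint ranges: [-3.01, 3.01], [-1.01, 2.22], [0.06, 2.58], [-1.02, 4.17], [0.09, 2.62], [-3.14, 3.14]. Speed limits (rad/s): [2.57, 2.57, 3.14, 3.14, 3.14, 3.14].

## Interface

Orientations are given as a unit quaternion [w, x, y, z].
In Python, from plant import state, optics, ticket, nets gives the robot as it stands. The module is installed in compiled form; this text tells all that it offers.
- The arm moves only by the shell command python3 -m inch 'ROWS' [OPENING]. ROWS is JSON, a list of rows, each an object of numbers: "dx", "dy", "dz": the shift along the tool's x, y, z as a fraction of full scale; "rx", "ry", "rz": the turn, a rotation vector about the tool's x, y, z as a fraction of full scale. In form: [{"dx": .., "dy": .., "dz": .., "rx": .., "ry": .., "rz": ..}, ...]. A call has 1 to 5 rows; each row is the pose to reach, as a shift and turn from the pose commanded when the call began, along the tool's axes at that moment; what a row does not reach only later rows make up. Full scale, the value 1, is 0.8 m for a shift and 1.5 rad for a turn. A row lasts 1/10 s, in which the tool goes at most 50 mm and 8.59 degrees, less where a joint would pass 70% of its speed; a pose out of reach is approached as far as the arm can. A call with a number of a shift or a turn outside -1 to 1 is refused whole. A call with a gripper value outside its range is refused whole. OPENING is the opening, from -1 (shut) to 1 (fully open), set as the call begins (- or left out, the last holds). The fingers move at their own pace and stop on an object; the grip force is fixed at half the most. Time passes only in rows, so rows that repeat a pose let the fingers close. It gives the time, the measured TCP pose, the force, the opening and the grip force at its end, in the units of the state.
- state(): the state, without advancing time (a new reading comes with each control period).
- optics.grab_frame(name): name is "scene" or "top"; returns the picture (480x640x3 uint8, red, green, blue); there is no depth.
- optics.camera_info(name): a dict with "fx", "fy", "cx", "cy" (pixels), "R" (3x3) and "t" (3): a world point X has camera coordinates R X + t. Camera axes: x right, y down, z forward; pixel columns grow to the right and rows downward; lengths in m; the calibration is good to about 2 mm. A picture is of the moment at which its call begins. camera_info takes no time and is no camera call.
- ticket.job_done(): hands the job in; it is judged then, once.
Trained networks look in the newest picture that a camera, given by its name, has taken for a name from the list of things; names that differ only in an ending like _2 or _b are one class to them, and where a whole thing is asked for, a point or a joint stands for the part that bears it (a point fixed in the world has none). Each returns a list of dicts, best first, with "confidence" (0 to 1); they miss things now and then, are a little off and sometimes report something else, mostly with a low value. They report only what shows in the picture. A call takes as long as a camera call.
- nets.boxes_of(camera, name): "bbox" ([centre column, centre row, width, height] in pixels, round what is visible of it).
- nets.outline_of(camera, name): "pixels" (480x640 bool, what is visible of it) and "bbox" ([centre column, centre row, width, height] in pixels, round what is visible of it).
The state is a dict: "time": time; "joint_pos": joint angles; "joint_vel": joint speeds; "joint_efforts": joint torques, N m; "tool_pos": TCP position; "tool_rot": TCP orientation; "contact_force": force on the tool from outside, world axes, zero at the start; "ft_torque": the same for the moment, N m; "gripper_width": opening from 0.0 (shut) to 1.0 (fully open); "grasp_force": force on a finger pad.
Only numpy, scipy, OpenCV 4.12 (cv2) and the standard library are available. Lean on these libraries where they do the work, as an engineer would, in place of code of your own. Each camera call takes 0.05 s, during which the arm holds its last target. There are 200 camera calls.

## Task

Put the loose two-arm hanger back onto the lamp stand: lower its hub over the steel spigot until it sits fully home on the collar. Then lock it with the R-clip: find the cross hole just above the hub with the clip's straight leg and push the clip on until its waved leg snaps past the spigot and the spigot sits in the clip's curved pocket, going by feel and never forcing it, and let go. Leave the other goods on the counter where they stand.

Things in the scene. Friction and masses are not known exactly. Their poses are not given: they have to be found in the camera images.
- stand: Lamp stand screwed to the counter, upright: round bronze foot 150 mm across, column 23 mm in diameter, a fixed collar 40 mm across, and above it a bare steel spigot, smooth and slightly greasy, that swivels stiffly (0.05 N m) about the upright axis. Origin on that axis at counter height, z up. This frame does not turn with the spigot.
- stand_collar (a point): Centre of the collar's flat top face, on the spigot's axis, 160 mm above the counter. The hub's underside rests here when the hanger is home.
- stand_hole (a point): Middle of the spigot's cross hole, on its axis, 217 mm above the counter, 7 mm above the hub's top once that is home. Level, right through the 22 mm spigot, 7 x 7 mm, edges broken. This frame does NOT turn with the spigot: the hole may point any level way. A leg tip that comes within 0.25 rad of the hole's line slips in at under 8 N and turns the spigot into line; elsewhere it is stopped.
- stand_top (a point): Top of the spigot, on its axis, 237 mm above the counter, 14 mm across; over the 9 mm below it the spigot widens to its full 22 mm. A dark screwdriver slot across the top lies along the cross hole and shows where that points. The clip may go in from either end of the hole.
- hanger_hub (a point): Centre of the hub of the loose hanger (0.33 to 0.5 kg), half-way up. The hub is an upright bronze tube, 40 mm outer diameter, 50 mm tall, bore 24.6 mm right through; it stands on the counter at the start. Arms leave it along +x and -x. Grip it from above with the fingers at +y and -y, where its side is bare. On the spigot it turns freely and may point any way.
- hanger_arm_tip (a point): Upturned end of one of the hanger's two equal arms, 117 mm from the hub's axis along +x, about 7 mm below the level of the hub's top. The arms are rods 8 mm thick, 12 mm above the hub's underside; the tips stand 40 mm above the underside.
- clip_coil (a point): Middle of the R-clip's coil, where it is gripped: 27 mm across, 11 mm thick, 5.5 mm above the counter at the start. The clip (50 g) is bent from steel wire 5 mm thick and lies flat. x points along the straight leg towards its tip, y from the straight leg (centre line at y = -11 mm) towards the waved leg (which starts at y = +11 mm), z up. Both legs lie in one level plane.
- clip_pocket (a point): Centre of the curved pocket that the waved leg forms for the spigot; lies on the straight leg's centre line, 55 mm along x and 11 mm to the -y side of the coil's middle; same axes. It meets the middle of the cross hole when the clip is home. There a bend of the waved leg behind the pocket is a hard stop; 10 N against it are ample, a push over 15 N is forcing it.
- clip_tip (a point): Round tip of the straight leg, 44.5 mm ahead of the pocket's centre along x. The waved leg flares out and ends 31 mm ahead of the pocket; 12 to 15 mm ahead it is narrowest. The sprung leg meets the spigot about 25 mm before home and resists with up to 4 to 10 N, most at 23 to 15 mm before home; then it snaps past: by 9 mm before home the resistance has turned to a pull inwards of 1 to 5 N.
- lantern_a: Bystander: small mosaic lantern 76 mm across, 120 mm tall, standing at the back left.
- lantern_b: Bystander: smaller mosaic lantern 68 mm across, 110 mm tall, standing at the back right.
- drink_can: Bystander: plain drink can, 66 mm across, 122 mm tall, on the right.
- paper_roll: Bystander: paper roll standing on end, 124 mm across, 220 mm tall, on the left.
- carton: Bystander: white carton 75 x 75 x 80 mm at the back.
- screwdriver: Bystander: screwdriver 190 mm long with a red handle, lying in front of the stand.
- tape_roll: Bystander: roll of brown tape lying flat, 96 mm across, 24 mm high, front left.
- tea_bowl: Bystander: blue bowl 84 mm across, 50 mm high, front right.

How it is judged:
By the outcome, as a careful person would: the job done as asked, in the order asked, and still so for the second after the job is handed in, with the robot touching nothing.
It also fails if it takes over 72 s, if anything falls off the work surface, if the arm or the gripper's body presses on something with over 40 N, if the wrist force passes 120 N, or if a joint passes its speed limit or range.

## Working session

There is one attempt and no reset: what is moved stays moved. The work goes in short steps, Python scripts to look and compute and a shell command to move; the robot and the scene stay as the last step left them, time stands still between calls to the robot, and variables do not carry over. Pictures are saved under pics/ and viewed, at most 10 in all, crops included, and the job is handed in when it is done.

```bash
mkdir -p pics
python3 - <<'E'
from plant import state, optics, nets
import cv2,numpy as np
s=state();print(s)
for c in("scene","top"):
    im=optics.grab_frame(c);cv2.imwrite(f"pics/{c}0.png",im[:,:,::-1]);i=optics.camera_info(c);print(c,i)
    for n in("stand","hanger_hub","hanger_arm_tip","clip_coil","clip_tip","stand_top"):
        try:
            r=nets.boxes_of(c,n);print(c,n,[(np.round(d["bbox"],1).tolist(),round(d["confidence"],2)) for d in r[:3]])
        except Exception as e:print(n,e)
E
```

```text
{'time': 0.0, 'joint_pos': array([-1.44898010e+00,  5.33627191e-02,  1.61429494e+00, -1.04147779e-05,
        1.47597524e+00, -1.18984984e-01]), 'joint_vel': array([ 0.00084788, -0.00241272,  0.00089442,  0.00228687,  0.00114321,
        0.00061907]), 'joint_efforts': array([ 2.19489098e-04, -3.93679404e+01, -3.70177746e+01, -9.34516106e-05,
        7.15691902e-03,  6.62242996e-06]), 'tool_pos': array([ 0.14898168, -0.6063486 ,  0.23005881]), 'tool_rot': array([-1.02011423e-03,  9.92760022e-01,  1.20110356e-01, -6.62759433e-06]), 'contact_force': array([ 0.64992505,  0.34571476, -0.33077646]), 'ft_torque': array([0.02348129, 0.03718662, 0.0240535 ]), 'grasp_force': 0.0, 'gripper_width': 0.9984701710839946}
scene {'fx': 479.482912926697, 'fy': 479.482912926697, 'cx': 312.8431122659025, 'cy': 230.46123383245938, 'R': array([[-0.02904311,  0.99956808,  0.00448936],
       [ 0.6846927 ,  0.02316594, -0.72846362],
       [-0.72825298, -0.01808302, -0.68506977]]), 't': array([-0.02262138, -0.26638353,  1.5599345 ])}
scene stand [([307.9, 262.6, 61.9, 107.4], 0.97)]
scene hanger_hub [([413.
[... 269 characters left out ...]
012761, 'fy': 543.1611631012761, 'cx': 323.3110534484696, 'cy': 239.1265920053204, 'R': array([[-2.31961309e-02, -9.99730883e-01, -3.16539974e-04],
       [-9.86452632e-01,  2.29394748e-02, -1.62434556e-01],
       [ 1.62398103e-01, -3.45560153e-03, -9.86719269e-01]]), 't': array([0.03584876, 0.60985452, 1.28736168])}
top stand [([321.4, 253.5, 58.5, 52.2], 0.87)]
top hanger_hub [([217.7, 311.9, 43.7, 93.3], 0.97)]
top hanger_arm_tip [([219.7, 312.7, 46.5, 93.4], 0.92)]
top clip_coil [([322.6, 254.0, 61.4, 58.7], 0.75), ([440.8, 272.0, 13.5, 23.4], 0.46)]
top clip_tip []
top stand_top [([323.9, 254.8, 57.4, 54.5], 0.66), ([337.3, 320.8, 13.0, 49.8], 0.36), ([278.6, 333.0, 43.4, 36.8], 0.33)]
```

Run:
```python
import cv2,numpy as np
a=cv2.imread("pics/top0.png");b=cv2.imread("pics/scene0.png")
# top: crop cols 190-470 rows 180-380 x2.8
t=cv2.resize(a[180:380,190:470],(784,560),interpolation=cv2.INTER_CUBIC);cv2.imwrite("pics/t1.png",t)
```

```text
(no output)
```

View pics/scene0.png

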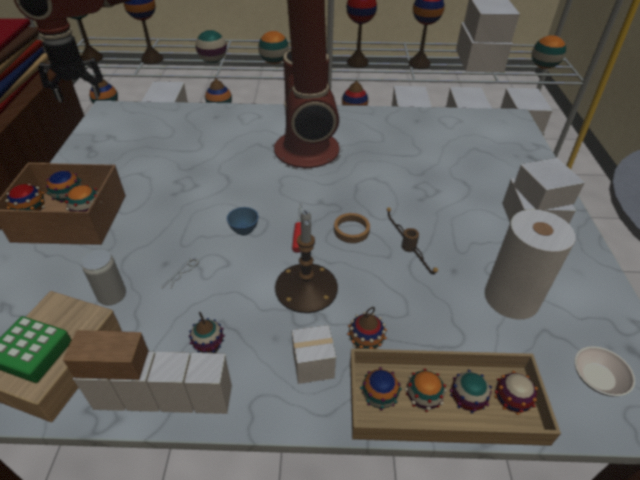

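View pics/t1.png

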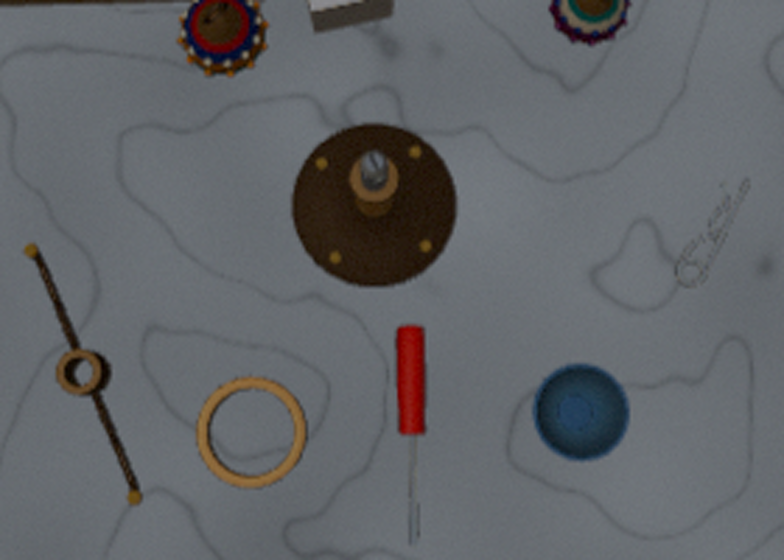

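The top crop shows the hub at (80,371), arm tips at (31,250) and (135,497), the spigot top near (374,160) and the clip coil near (688,274). I need to zoom in on the spigot slot and the clip.

Run:
```python
import cv2,numpy as np
a=cv2.imread("pics/top0.png")
f=lambda r0,c0,h,w,W,H:cv2.resize(a[r0:r0+h,c0:c0+w],(W,H),interpolation=cv2.INTER_CUBIC)
x=f(220,305,40,40,400,400)
y=f(235,420,50,50,400,400)
o=np.clip(np.hstack([x,y]).astype(float)*1.5,0,255)
cv2.imwrite("pics/t2.png",o)
```

```text
[ WARN:0@0.024] global loadsave.cpp:1063 imwrite_ Unsupported depth image for selected encoder is fallbacked to CV_8U.
```

View pics/t2.png

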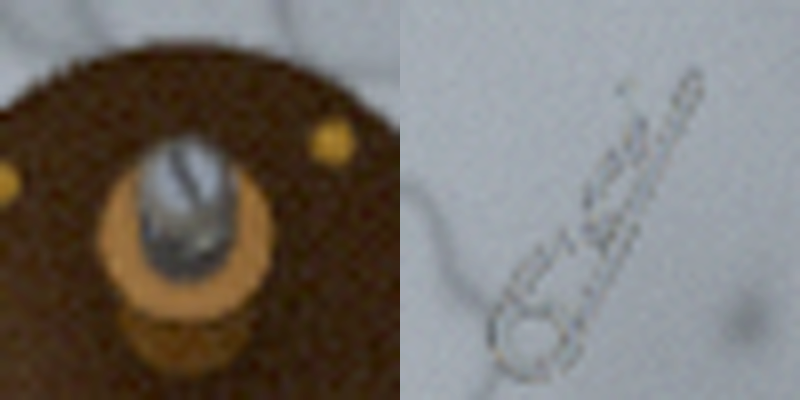

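Zoomed crop: the slot runs from (322.4,235.2) to (324.7,240.0). The clip coil is at (436.5,277.1), and its straight leg is the right-hand one, with its tip at (456.9,244.4). Next I'll turn these pixels into positions.

```bash
cat > h.py <<'E'
from plant import state, optics, nets, ticket
import numpy as np
from scipy.spatial.transform import Rotation as Ro
def P(c,u,v,z):
    i=optics.camera_info(c);R=np.array(i["R"]);C=-R.T@i["t"]
    d=R.T@[(u-i["cx"])/i["fx"],(v-i["cy"])/i["fy"],1];return C+d*(z-C[2])/d[2]
def px(c,X):
    i=optics.camera_info(c);p=np.array(i["R"])@X+i["t"];return np.round([i["cx"]+i["fx"]*p[0]/p[2],i["cy"]+i["fy"]*p[1]/p[2]],1)
def pose():
    s=state();q=s["tool_rot"];R=Ro.from_quat([q[1],q[2],q[3],q[0]]).as_matrix();return s,R
def go(target,ang=None,angnow=None):
    "print shift (fraction) and rz for a target pos and tool-x yaw (line, half-turn equivalent)"
    s,R=pose();d=R.T@(np.array(target)-s["tool_pos"])
    yaw=np.arctan2(R[1,0],R[0,0]);print("pos",s["tool_pos"].round(4),"yaw",yaw.round(4),"tilt",R[:,2].round(4),"t",round(s["time"],2),"F",s["contact_force"].round(1),"M",s["ft_torque"].round(2),"w",round(s["gripper_width"],3),"g",s["grasp_force"].round(1))
    print("d/0.8",(d/.8).round(4))
    if ang is not None:
        for k in(0,np.pi,-np.pi):
            a=ang+k-yaw;print("  rz",round(-a/1.5,4),"q6 then ~",round(s["joint_pos"][5]-a,2))
E
python3 - <<'E'
from h import *
r=lambda x:np.round(x,4)
hub=P("top",218.6,312.5,.05);t1=P("top",201.1,269.3,.04);t2=P("top",238.2,357.5,.04)
print("hub",r(hub),r(t1),r(t2),"mid",r((t1+t2)/2),"span",np.linalg.norm(t1-t2),"ang",np.degrees(np.arctan2(*(t1-t2)[1::-1])))
f=P("top",190+374/2.8,180+205/2.8,.0);print("foot",r(f))
print("col",r(P("top",323.6,243.5,.160)),"top",r(P("top",323.5,237.6,.237)))
a=P("top",322.4,235.2,.237);b=P("top",324.7,240.0,.237);print("slot",r(a),r(b),"ang",np.degrees(np.arctan2(*(a-b)[1::-1])),"mid",r((a+b)/2))
c=P("top",436.5,277.1,.0055);t=P("top",456.9,244.4,.0055);print("clip",r(c),r(t),np.linalg.norm(c-t),"ang",np.degrees(np.arctan2(*(t-c)[1::-1])+np.arctan2(11,99.5)))
# outlines for precise checks
import cv2
optics.grab_frame("scene")
for n,cam in(("stand","scene"),("hanger_hub","scene"),("clip_coil","scene")):
    for o in nets.outline_of(cam,n)[:1]:print(cam,n,np.round(o["bbox"],1),round(o["confidence"],2))
print("scene px hub top",px("scene",hub),"clip coil",px("scene",c),"spigot top",px("scene",(a+b)/2))
go([*hub[:2],.2],np.arctan2(*(t1-t2)[1::-1]))
E
```

```text
hub [0.4373 0.2779 0.05  ] [0.544  0.3237 0.04  ] [0.3297 0.2321 0.04  ] mid [0.4368 0.2779 0.04  ] span 0.23306692629219863 ang 23.15618614718129
foot [0.5824 0.0217 0.    ]
col [0.5824 0.0216 0.16  ] top [0.583  0.0219 0.237 ]
slot [0.5882 0.0241 0.237 ] [0.5778 0.0194 0.237 ] ang 23.961617414466936 mid [0.583  0.0218 0.237 ]
clip [ 0.5144 -0.2609  0.0055] [ 0.5964 -0.3174  0.0055] 0.0995637898379807 ang -28.304332172260604
scene stand [306.5 262.6  60.3 105.6] 0.87
scene hanger_hub [411.1 242.9  56.2  67.9] 0.67
scene clip_coil [181.4 269.7  29.8  25.4] 0.78
scene px hub top [409.7 231.7] clip coil [192.3 261.1] spigot top [304.6 211.1]Traceback (most recent call last):
  File "<stdin>", line 15, in <module>
  File "h.py", line 14, in go
    yaw=np.arctan2(R[1,0],R[0,0]);print("pos",s["tool_pos"].round(4),"yaw",yaw.round(4),"tilt",R[:,2].round(4),"t",round(s["time"],2),"F",s["contact_force"].round(1),"M",s["ft_torque"].round(2),"w",round(s["gripper_width"],3),"g",s["grasp_force"].round(1))
                                                                                                                                                                                                                                      ^^^^^^^^^^^^^^^^^^^^^^
AttributeError: 'float' object has no attribute 'round'
```

```bash
sed -i 's/s\["grasp_force"\].round(1)/round(float(s["grasp_force"]),1)/' h.py
python3 - <<'E'
from h import *
go([.50,-.20,.30],.404); go([.4370,.2779,.30],.404)
E
```

```text
pos [ 0.149  -0.607   0.2313] yaw 0.2408 tilt [-0. -0. -1.] t 0.9 F [-0.6 -0.5  0. ] M [-0.01 -0.01 -0.03] w 0.999 g 0.0
d/0.8 [ 0.5474 -0.3894 -0.0859]
  rz -0.1088 q6 then ~ -0.28
  rz -2.2032 q6 then ~ -3.42
  rz 1.9856 q6 then ~ 2.86
pos [ 0.149  -0.607   0.2313] yaw 0.2408 tilt [-0. -0. -1.] t 0.9 F [-0.6 -0.5  0. ] M [-0.01 -0.01 -0.03] w 0.999 g 0.0
d/0.8 [ 0.6134 -0.9883 -0.0859]
  rz -0.1088 q6 then ~ -0.28
  rz -2.2032 q6 then ~ -3.42
  rz 1.9856 q6 then ~ 2.86
```

```bash
python3 -m inch '[{"dx":0.547,"dy":-0.389,"dz":-0.086},{"dx":0.547,"dy":-0.389,"dz":-0.086},{"dx":0.547,"dy":-0.389,"dz":-0.086},{"dx":0.547,"dy":-0.389,"dz":-0.086},{"dx":0.547,"dy":-0.389,"dz":-0.086}]' 1; python3 -c "
from h import *
go([.5,-.1,.30]);go([.437,.2779,.30],.404)"
```

```text
pos [ 0.149  -0.607   0.2313] yaw 0.2408 tilt [-0. -0. -1.] t 0.9 F [-0.6 -0.5  0. ] M [-0.01 -0.01 -0.03] w 0.999 g 0.0
d/0.8 [ 0.5772 -0.5108 -0.0859]
pos [ 0.149  -0.607   0.2313] yaw 0.2408 tilt [-0. -0. -1.] t 0.9 F [-0.6 -0.5  0. ] M [-0.01 -0.01 -0.03] w 0.999 g 0.0
d/0.8 [ 0.6134 -0.9883 -0.0859]
  rz -0.1088 q6 then ~ -0.28
  rz -2.2032 q6 then ~ -3.42
  rz 1.9856 q6 then ~ 2.86validation failed for argument at $[0]...
```

```bash
python3 -m inch '[{"dx":0.547,"dy":-0.389,"dz":-0.086,"rx":0,"ry":0,"rz":0},{"dx":0.547,"dy":-0.389,"dz":-0.086,"rx":0,"ry":0,"rz":0},{"dx":0.547,"dy":-0.389,"dz":-0.086,"rx":0,"ry":0,"rz":0},{"dx":0.547,"dy":-0.389,"dz":-0.086,"rx":0,"ry":0,"rz":0},{"dx":0.547,"dy":-0.389,"dz":-0.086,"rx":0,"ry":0,"rz":0}]' 1; python3 -c "
from h import *
go([.5,-.1,.30]);go([.437,.2779,.30],.404)"
```

```text
time: 1.4
tool_pos: [0.3119, -0.4176, 0.2635]
tool_rot: [0.0, 0.993, 0.12, 0.0]
contact_force: [0.5, -0.7, 0.7]
gripper_width: 1.001
grasp_force: 0.0
pos [ 0.3119 -0.4176  0.2635] yaw 0.2403 tilt [ 5.e-04 -4.e-04 -1.e+00] t 1.4 F [ 0.5 -0.7  0.7] M [-0.01 -0.03 -0.01] w 1.001 g 0.0
d/0.8 [ 0.3228 -0.3296 -0.0457]
pos [ 0.3119 -0.4176  0.2635] yaw 0.2403 tilt [ 5.e-04 -4.e-04 -1.e+00] t 1.4 F [ 0.5 -0.7  0.7] M [-0.01 -0.03 -0.01] w 1.001 g 0.0
d/0.8 [ 0.3587 -0.8072 -0.0459]
  rz -0.1092 q6 then ~ 0.09
  rz -2.2036 q6 then ~ -3.05
  rz 1.9852 q6 then ~ 3.24
```

```bash
python3 -m inch '[{"dx":0.32,"dy":-0.33,"dz":-0.045,"rx":0,"ry":0,"rz":0},{"dx":0.32,"dy":-0.33,"dz":-0.045,"rx":0,"ry":0,"rz":0},{"dx":0.32,"dy":-0.33,"dz":-0.045,"rx":0,"ry":0,"rz":0},{"dx":0.32,"dy":-0.33,"dz":-0.045,"rx":0,"ry":0,"rz":0},{"dx":0.32,"dy":-0.33,"dz":-0.045,"rx":0,"ry":0,"rz":0}]'; python3 -c "
from h import *
go([.437,.2779,.30],.404)"
```

```text
time: 1.9
tool_pos: [0.4373, -0.2025, 0.288]
tool_rot: [0.0, 0.993, 0.12, 0.0]
contact_force: [0.5, -0.5, 0.0]
gripper_width: 0.999
grasp_force: 0.0
pos [ 0.4373 -0.2025  0.288 ] yaw 0.2405 tilt [ 1.e-03 -6.e-04 -1.e+00] t 1.9 F [ 0.5 -0.5  0. ] M [-0.03  0.02 -0.06] w 0.999 g 0.0
d/0.8 [ 0.1427 -0.5833 -0.0154]
  rz -0.109 q6 then ~ 0.58
  rz -2.2034 q6 then ~ -2.56
  rz 1.9854 q6 then ~ 3.72
```

```bash
python3 -m inch '[{"dx":0.143,"dy":-0.583,"dz":-0.015,"rx":0,"ry":0,"rz":-0.109},{"dx":0.143,"dy":-0.583,"dz":-0.015,"rx":0,"ry":0,"rz":-0.109},{"dx":0.143,"dy":-0.583,"dz":-0.015,"rx":0,"ry":0,"rz":-0.109},{"dx":0.143,"dy":-0.583,"dz":-0.015,"rx":0,"ry":0,"rz":-0.109},{"dx":0.143,"dy":-0.583,"dz":-0.015,"rx":0,"ry":0,"rz":-0.109}]'; python3 -c "
from h import *
go([.437,.2779,.20],.404)"
```

```text
time: 2.4
tool_pos: [0.4362, 0.0475, 0.2941]
tool_rot: [0.0, 0.98, 0.201, 0.001]
contact_force: [0.2, -0.3, -0.4]
gripper_width: 1.001
grasp_force: 0.0
pos [0.4362 0.0475 0.2941] yaw 0.404 tilt [ 1.4e-03 -1.0e-04 -1.0e+00] t 2.4 F [ 0.2 -0.3 -0.4] M [ 0.   -0.03  0.02] w 1.001 g 0.0
d/0.8 [ 0.1141 -0.2645  0.1176]
  rz 0.0 q6 then ~ 1.11
  rz -2.0944 q6 then ~ -2.04
  rz 2.0944 q6 then ~ 4.25
```

```bash
python3 -m inch '[{"dx":0.114,"dy":-0.264,"dz":0.118,"rx":0,"ry":0,"rz":0},{"dx":0.114,"dy":-0.264,"dz":0.118,"rx":0,"ry":0,"rz":0},{"dx":0.114,"dy":-0.264,"dz":0.118,"rx":0,"ry":0,"rz":0},{"dx":0.114,"dy":-0.264,"dz":0.118,"rx":0,"ry":0,"rz":0},{"dx":0.114,"dy":-0.264,"dz":0.2,"rx":0,"ry":0,"rz":0}]'; python3 -c "
from h import *
go([.437,.2779,.015],.404)"
```

```text
time: 2.9
tool_pos: [0.4393, 0.2583, 0.177]
tool_rot: [-0.001, 0.979, 0.202, 0.004]
contact_force: [1.4, -0.4, 0.1]
gripper_width: 0.998
grasp_force: 0.0
pos [0.4393 0.2583 0.177 ] yaw 0.4074 tilt [ 0.0083  0.0041 -1.    ] t 2.9 F [ 1.4 -0.4  0.1] M [-0.02  0.   -0.05] w 0.998 g 0.0
d/0.8 [ 0.0052 -0.0235  0.2026]
  rz 0.0023 q6 then ~ 1.55
  rz -2.0921 q6 then ~ -1.59
  rz 2.0967 q6 then ~ 4.69
```

```bash
python3 -m inch '[{"dx":0,"dy":0,"dz":0,"rx":0,"ry":0,"rz":0},{"dx":0,"dy":0,"dz":0,"rx":0,"ry":0,"rz":0},{"dx":0,"dy":0,"dz":0,"rx":0,"ry":0,"rz":0}]'; python3 -c "
from h import *
go([.437,.2779,.015],.404)"
```

```text
time: 3.2
tool_pos: [0.4385, 0.2538, 0.1758]
tool_rot: [-0.0, 0.98, 0.2, 0.002]
contact_force: [0.6, -0.7, -0.1]
gripper_width: 0.998
grasp_force: 0.0
pos [0.4385 0.2538 0.1758] yaw 0.4033 tilt [ 3.1e-03  9.0e-04 -1.0e+00] t 3.2 F [ 0.6 -0.7 -0.1] M [ 0.03 -0.04 -0.03] w 0.998 g 0.0
d/0.8 [ 0.0095 -0.0285  0.201 ]
  rz -0.0004 q6 then ~ 1.54
  rz -2.0948 q6 then ~ -1.6
  rz 2.094 q6 then ~ 4.69
```

```bash
python3 -m inch '[{"dx":0.0095,"dy":-0.0285,"dz":0.05,"rx":0,"ry":0,"rz":0},{"dx":0.0095,"dy":-0.0285,"dz":0.09,"rx":0,"ry":0,"rz":0},{"dx":0.0095,"dy":-0.0285,"dz":0.10,"rx":0,"ry":0,"rz":0},{"dx":0.0095,"dy":-0.0285,"dz":0.10,"rx":0,"ry":0,"rz":0}]'; python3 -c "
from h import *
go([.437,.2779,.015],.404)
import cv2
im=optics.grab_frame('top');cv2.imwrite('pics/n1.png',cv2.resize(im[230:390,150:310],(600,600),interpolation=cv2.INTER_CUBIC)[:,:,::-1])"
```

```text
time: 3.6
tool_pos: [0.4356, 0.2772, 0.0941]
tool_rot: [0.0, 0.98, 0.2, -0.0]
contact_force: [1.0, -0.6, 0.1]
gripper_width: 1.002
grasp_force: 0.0
pos [0.4356 0.2772 0.0941] yaw 0.4027 tilt [-2.e-04 -2.e-04 -1.e+00] t 3.6 F [ 1.  -0.6  0.1] M [ 0.   -0.03 -0.02] w 1.002 g 0.0
d/0.8 [ 0.0019 -0.0001  0.0988]
  rz -0.0009 q6 then ~ 1.59
  rz -2.0952 q6 then ~ -1.55
  rz 2.0935 q6 then ~ 4.73
```

View pics/n1.png

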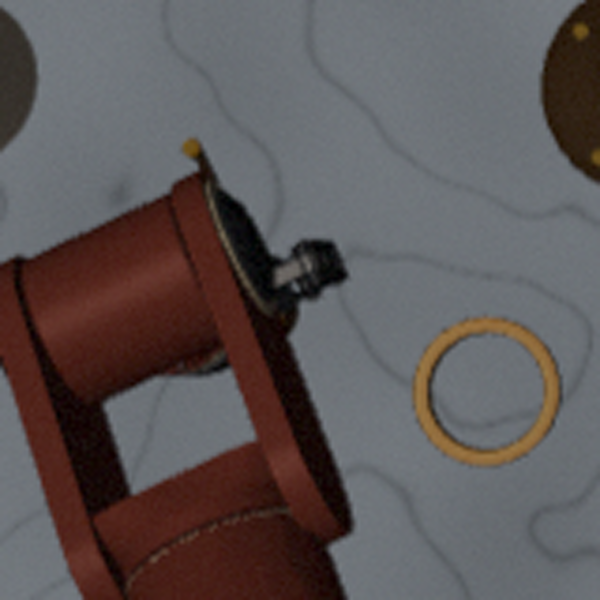

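The wrist, near (240,260), hides the hub from the top camera. One finger shows at (320,270) and an arm tip at (190,147), which agrees with the measured alignment. I'll descend and grip.

```bash
python3 -m inch '[{"dx":0.002,"dy":0,"dz":0.05,"rx":0,"ry":0,"rz":0},{"dx":0.002,"dy":0,"dz":0.09,"rx":0,"ry":0,"rz":0},{"dx":0.002,"dy":0,"dz":0.097,"rx":0,"ry":0,"rz":0},{"dx":0.002,"dy":0,"dz":0.097,"rx":0,"ry":0,"rz":0}]' && python3 -m inch '[{"dx":0,"dy":0,"dz":0,"rx":0,"ry":0,"rz":0},{"dx":0,"dy":0,"dz":0,"rx":0,"ry":0,"rz":0},{"dx":0,"dy":0,"dz":0,"rx":0,"ry":0,"rz":0},{"dx":0,"dy":0,"dz":0,"rx":0,"ry":0,"rz":0},{"dx":0,"dy":0,"dz":0,"rx":0,"ry":0,"rz":0}]' -1;  python3 -c "
from h import *
go([.437,.2779,.3],.404)"
```

```text
time: 4.05
tool_pos: [0.4376, 0.2786, 0.0172]
tool_rot: [-0.0, 0.98, 0.2, 0.0]
contact_force: [0.2, 0.5, -0.0]
gripper_width: 1.002
grasp_force: 0.0
time: 4.55
tool_pos: [0.4379, 0.2795, 0.0182]
tool_rot: [-0.0, 0.98, 0.201, 0.001]
contact_force: [-2.4, 0.0, 6.0]
gripper_width: 0.458
grasp_force: 59.8
pos [0.4379 0.2795 0.0182] yaw 0.4044 tilt [ 0.0021  0.0013 -1.    ] t 4.55 F [-2.4  0.   6. ] M [ 0.03  0.36 -0.04] w 0.458 g 59.8
d/0.8 [-0.0009  0.0012 -0.3523]
  rz 0.0002 q6 then ~ 1.59
  rz -2.0942 q6 then ~ -1.55
  rz 2.0946 q6 then ~ 4.73
```

```bash
python3 -m inch '[{"dx":0,"dy":0,"dz":-0.03,"rx":0,"ry":0,"rz":0},{"dx":0,"dy":0,"dz":-0.09,"rx":0,"ry":0,"rz":0},{"dx":0,"dy":0,"dz":-0.15,"rx":0,"ry":0,"rz":0},{"dx":0,"dy":0,"dz":-0.21,"rx":0,"ry":0,"rz":0},{"dx":0,"dy":0,"dz":-0.27,"rx":0,"ry":0,"rz":0}]' && python3 -m inch '[{"dx":0,"dy":0,"dz":-0.06,"rx":0,"ry":0,"rz":0},{"dx":0,"dy":0,"dz":-0.085,"rx":0,"ry":0,"rz":0},{"dx":0,"dy":0,"dz":-0.085,"rx":0,"ry":0,"rz":0}]'; python3 -c "
from h import *
go([.5826,.0218,.3])"
```

```text
time: 5.05
tool_pos: [0.4359, 0.2784, 0.2334]
tool_rot: [0.0, 0.98, 0.201, -0.001]
contact_force: [0.6, 1.3, -3.6]
gripper_width: 0.458
grasp_force: 61.4
time: 5.35
tool_pos: [0.4381, 0.2794, 0.3047]
tool_rot: [-0.001, 0.98, 0.201, 0.004]
contact_force: [-0.2, 0.1, -3.2]
gripper_width: 0.452
grasp_force: 61.4
pos [0.4381 0.2794 0.3047] yaw 0.4044 tilt [ 0.0073  0.0033 -1.    ] t 5.35 F [-0.2  0.1 -3.2] M [-0.03 -0.02  0.02] w 0.452 g 61.4
d/0.8 [0.0393 0.3671 0.0062]
```

```bash
python3 -m inch '[{"dx":0.039,"dy":0.367,"dz":0,"rx":0,"ry":0,"rz":0.4},{"dx":0.039,"dy":0.367,"dz":0,"rx":0,"ry":0,"rz":0.4},{"dx":0.039,"dy":0.367,"dz":0,"rx":0,"ry":0,"rz":0.4},{"dx":0.039,"dy":0.367,"dz":0,"rx":0,"ry":0,"rz":0.4},{"dx":0.039,"dy":0.367,"dz":0,"rx":0,"ry":0,"rz":0.4}]' && python3 -m inch '[{"dx":0,"dy":0,"dz":0,"rx":0,"ry":0,"rz":0},{"dx":0,"dy":0,"dz":0,"rx":0,"ry":0,"rz":0},{"dx":0,"dy":0,"dz":0,"rx":0,"ry":0,"rz":0}]'; python3 -c "
from h import *
go([.5826,.0218,.3],-.25)"
```

```text
time: 5.85
tool_pos: [0.5581, 0.0588, 0.2964]
tool_rot: [0.0, 0.995, -0.099, -0.003]
contact_force: [0.1, 0.6, -2.5]
gripper_width: 0.453
grasp_force: 61.8
time: 6.15
tool_pos: [0.5578, 0.0613, 0.2979]
tool_rot: [-0.0, 0.995, -0.097, -0.002]
contact_force: [0.3, -0.5, -3.2]
gripper_width: 0.452
grasp_force: 62.0
pos [0.5578 0.0613 0.2979] yaw -0.1949 tilt [-3.5e-03  5.0e-04 -1.0e+00] t 6.15 F [ 0.3 -0.5 -3.2] M [ 0.04  0.05 -0.  ] w 0.452 g 62.0
d/0.8 [ 0.04    0.0424 -0.0027]
  rz 0.0367 q6 then ~ 1.8
  rz -2.0577 q6 then ~ -1.34
  rz 2.1311 q6 then ~ 4.94
```

```bash
python3 -m inch '[{"dx":0.041,"dy":0.0424,"dz":0,"rx":0,"ry":0,"rz":0.037},{"dx":0.041,"dy":0.0424,"dz":0,"rx":0,"ry":0,"rz":0.037},{"dx":0.041,"dy":0.0424,"dz":0,"rx":0,"ry":0,"rz":0.037},{"dx":0.041,"dy":0.0424,"dz":0,"rx":0,"ry":0,"rz":0.037}]'; python3 -c "
from h import *
go([.5826,.0218,.25],-.25)
import cv2
im=optics.grab_frame('scene');cv2.imwrite('pics/n2.png',cv2.resize(im[130:270,240:380],(600,600),interpolation=cv2.INTER_CUBIC)[:,:,::-1])"
```

```text
time: 6.55
tool_pos: [0.5838, 0.0223, 0.2997]
tool_rot: [-0.0, 0.992, -0.124, -0.0]
contact_force: [0.6, 0.1, -3.0]
gripper_width: 0.453
grasp_force: 62.2
pos [0.5838 0.0223 0.2997] yaw -0.2492 tilt [-8.e-04  5.e-04 -1.e+00] t 6.55 F [ 0.6  0.1 -3. ] M [ 0.04 -0.03 -0.02] w 0.453 g 62.2
d/0.8 [-0.0012  0.001   0.0621]
  rz 0.0005 q6 then ~ 1.73
  rz -2.0939 q6 then ~ -1.41
  rz 2.0949 q6 then ~ 4.87
```

View pics/n2.png

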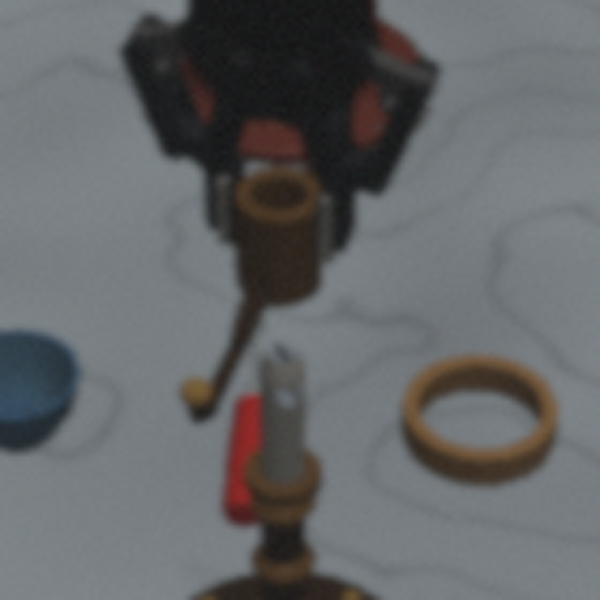

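The scene crop shows the hub held level, with its top at (279,196), above the spigot top at (283,352). I'll check both against the projection.

```bash
python3 -c "
from h import *
print(px('scene',[.5826,.0218,.3325]),'seen',240+279/4.286,130+196/4.286,px('scene',[.5826,.0218,.237]),'seen',240+283/4.286,130+352/4.286)
print(px('scene',[.5826,.0268,.3325]),px('scene',[.5876,.0218,.3325]))"
```

```text
[304.3 172.8] seen 305.0956602893141 175.73028464769015 [304.6 210.9] seen 306.02893140457303 212.1278581427905
[306.9 172.8] [304.1 174.4]
```

```bash
python3 -m inch '[{"dx":0,"dy":0,"dz":0.03,"rx":0,"ry":0,"rz":0},{"dx":0,"dy":0,"dz":0.05,"rx":0,"ry":0,"rz":0},{"dx":0,"dy":0,"dz":0.06,"rx":0,"ry":0,"rz":0},{"dx":0,"dy":0,"dz":0.07,"rx":0,"ry":0,"rz":0}]' && python3 -m inch '[{"dx":0,"dy":0,"dz":0.006,"rx":0,"ry":0,"rz":0},{"dx":0,"dy":0,"dz":0.012,"rx":0,"ry":0,"rz":0},{"dx":0,"dy":0,"dz":0.012,"rx":0,"ry":0,"rz":0}]'; python3 -c "
from h import *
go([.5826,.0218,.25],-.25)"
```

```text
time: 7.0
tool_pos: [0.5838, 0.0216, 0.2431]
tool_rot: [-0.0, 0.992, -0.125, -0.001]
contact_force: [-2.6, 3.1, -1.7]
gripper_width: 0.453
grasp_force: 62.3
time: 7.3
tool_pos: [0.5838, 0.0218, 0.2338]
tool_rot: [-0.001, 0.992, -0.125, -0.001]
contact_force: [-2.4, 5.8, -5.2]
gripper_width: 0.45
grasp_force: 62.2
pos [0.5838 0.0218 0.2338] yaw -0.2507 tilt [-0.002  0.002 -1.   ] t 7.3 F [-2.4  5.8 -5.2] M [ 0.8   0.53 -0.02] w 0.45 g 62.2
d/0.8 [-0.0015  0.0004 -0.0202]
  rz -0.0005 q6 then ~ 1.73
  rz -2.0949 q6 then ~ -1.41
  rz 2.0939 q6 then ~ 4.87
```

```bash
python3 -m inch '[{"dx":-0.0008,"dy":-0.0011,"dz":0,"rx":0,"ry":0,"rz":0},{"dx":-0.0008,"dy":-0.0011,"dz":0.015,"rx":0,"ry":0,"rz":0},{"dx":-0.0008,"dy":-0.0011,"dz":0.03,"rx":0,"ry":0,"rz":0},{"dx":-0.0008,"dy":-0.0011,"dz":0.045,"rx":0,"ry":0,"rz":0},{"dx":-0.0008,"dy":-0.0011,"dz":0.055,"rx":0,"ry":0,"rz":0}]' ; python3 -c "
from h import *
go([.5826,.0218,.177],-.25)"
```

```text
time: 7.8
tool_pos: [0.5838, 0.0223, 0.19]
tool_rot: [-0.0, 0.992, -0.125, -0.0]
contact_force: [-3.4, 4.1, -1.2]
gripper_width: 0.455
grasp_force: 62.4
pos [0.5838 0.0223 0.19  ] yaw -0.2511 tilt [-6.e-04  7.e-04 -1.e+00] t 7.8 F [-3.4  4.1 -1.2] M [ 0.67  0.64 -0.03] w 0.455 g 62.4
d/0.8 [-0.0012  0.0009  0.0163]
  rz -0.0007 q6 then ~ 1.73
  rz -2.0951 q6 then ~ -1.41
  rz 2.0937 q6 then ~ 4.87
```

```bash
python3 -m inch '[{"dx":-0.0010,"dy":-0.0006,"dz":0.006,"rx":0,"ry":0,"rz":0},{"dx":-0.0010,"dy":-0.0006,"dz":0.012,"rx":0,"ry":0,"rz":0},{"dx":-0.0010,"dy":-0.0006,"dz":0.015,"rx":0,"ry":0,"rz":0},{"dx":-0.0010,"dy":-0.0006,"dz":0.015,"rx":0,"ry":0,"rz":0}]' ; python3 -c "
from h import *
go([.5826,.0218,.177],-.25)"
```

```text
time: 8.2
tool_pos: [0.5836, 0.0223, 0.1785]
tool_rot: [0.0, 0.992, -0.125, 0.0]
contact_force: [-0.7, 0.7, -3.9]
gripper_width: 0.46
grasp_force: 62.2
pos [0.5836 0.0223 0.1785] yaw -0.2514 tilt [ 7.e-04 -5.e-04 -1.e+00] t 8.2 F [-0.7  0.7 -3.9] M [ 0.2   0.15 -0.03] w 0.46 g 62.2
d/0.8 [-0.0011  0.0009  0.0019]
  rz -0.0009 q6 then ~ 1.73
  rz -2.0953 q6 then ~ -1.41
  rz 2.0935 q6 then ~ 4.87
```

```bash
python3 -m inch '[{"dx":0,"dy":0,"dz":0.001,"rx":0,"ry":0,"rz":0},{"dx":0,"dy":0,"dz":0.002,"rx":0,"ry":0,"rz":0},{"dx":0,"dy":0,"dz":0.003,"rx":0,"ry":0,"rz":0}]' ; python3 -c "
from h import *
go([.5826,.0218,.177],-.25)"
```

```text
time: 8.5
tool_pos: [0.5838, 0.0223, 0.1782]
tool_rot: [0.0, 0.992, -0.125, 0.001]
contact_force: [-7.7, 1.3, 8.7]
gripper_width: 0.457
grasp_force: 63.1
pos [0.5838 0.0223 0.1782] yaw -0.2512 tilt [ 1.1e-03 -6.0e-04 -1.0e+00] t 8.5 F [-7.7  1.3  8.7] M [ 0.16  1.08 -0.01] w 0.457 g 63.1
d/0.8 [-0.0012  0.001   0.0015]
  rz -0.0008 q6 then ~ 1.73
  rz -2.0952 q6 then ~ -1.41
  rz 2.0936 q6 then ~ 4.87
```

```bash
python3 -m inch '[{"dx":0,"dy":0,"dz":-0.002,"rx":0,"ry":0,"rz":0},{"dx":0,"dy":0,"dz":-0.002,"rx":0,"ry":0,"rz":0},{"dx":0,"dy":0,"dz":-0.002,"rx":0,"ry":0,"rz":0},{"dx":0,"dy":0,"dz":-0.002,"rx":0,"ry":0,"rz":0},{"dx":0,"dy":0,"dz":-0.03,"rx":0,"ry":0,"rz":0}]' 1 && python3 -m inch '[{"dx":0,"dy":0,"dz":-0.06,"rx":0,"ry":0,"rz":0},{"dx":0,"dy":0,"dz":-0.10,"rx":0,"ry":0,"rz":0},{"dx":0,"dy":0,"dz":-0.14,"rx":0,"ry":0,"rz":0},{"dx":0,"dy":0,"dz":-0.14,"rx":0,"ry":0,"rz":0},{"dx":0,"dy":0,"dz":-0.14,"rx":0,"ry":0,"rz":0}]'; python3 -c "
from h import *
go([.5144,-.2609,.15],-.494)"
```

```text
time: 9.0
tool_pos: [0.5812, 0.0227, 0.1963]
tool_rot: [0.0, 0.992, -0.125, -0.004]
contact_force: [0.5, 0.3, -0.8]
gripper_width: 0.992
grasp_force: 0.0
time: 9.5
tool_pos: [0.5838, 0.0225, 0.3129]
tool_rot: [-0.0, 0.992, -0.125, 0.001]
contact_force: [-0.0, 0.1, -0.8]
gripper_width: 0.999
grasp_force: 0.0
pos [0.5838 0.0225 0.3129] yaw -0.2512 tilt [ 2.2e-03 -2.0e-04 -1.0e+00] t 9.5 F [-0.   0.1 -0.8] M [-0.03  0.02  0.02] w 0.999 g 0.0
d/0.8 [0.0036 0.3648 0.2036]
  rz 0.1619 q6 then ~ 1.98
  rz -1.9325 q6 then ~ -1.17
  rz 2.2563 q6 then ~ 5.12
```

```bash
python3 -m inch '[{"dx":0.004,"dy":0.365,"dz":0,"rx":0,"ry":0,"rz":0.162},{"dx":0.004,"dy":0.365,"dz":0,"rx":0,"ry":0,"rz":0.162},{"dx":0.004,"dy":0.365,"dz":0,"rx":0,"ry":0,"rz":0.162},{"dx":0.004,"dy":0.365,"dz":0.2,"rx":0,"ry":0,"rz":0.162},{"dx":0.004,"dy":0.365,"dz":0.2,"rx":0,"ry":0,"rz":0.162}]' && python3 -m inch '[{"dx":0,"dy":0,"dz":0,"rx":0,"ry":0,"rz":0},{"dx":0,"dy":0,"dz":0,"rx":0,"ry":0,"rz":0},{"dx":0,"dy":0,"dz":0,"rx":0,"ry":0,"rz":0}]'; python3 -c "
from h import *
go([.5144,-.2609,.06],-.494)"
```

```text
time: 10.0
tool_pos: [0.5312, -0.1893, 0.2357]
tool_rot: [0.0, 0.97, -0.245, 0.0]
contact_force: [1.2, -0.1, -0.7]
gripper_width: 1.001
grasp_force: 0.0
time: 10.3
tool_pos: [0.5324, -0.187, 0.2379]
tool_rot: [-0.0, 0.97, -0.244, 0.0]
contact_force: [0.7, 0.3, -0.2]
gripper_width: 1.001
grasp_force: 0.0
pos [ 0.5324 -0.187   0.2379] yaw -0.4934 tilt [ 9.e-04 -0.e+00 -1.e+00] t 10.3 F [ 0.7  0.3 -0.2] M [-0.02 -0.01 -0.  ] w 1.001 g 0.0
d/0.8 [0.0237 0.0921 0.2223]
  rz 0.0004 q6 then ~ 1.59
  rz -2.094 q6 then ~ -1.55
  rz 2.0948 q6 then ~ 4.74
```

```bash
python3 -m inch '[{"dx":0.0237,"dy":0.092,"dz":0.01,"rx":0,"ry":0,"rz":0},{"dx":0.0237,"dy":0.092,"dz":0.07,"rx":0,"ry":0,"rz":0},{"dx":0.0237,"dy":0.092,"dz":0.13,"rx":0,"ry":0,"rz":0},{"dx":0.0237,"dy":0.092,"dz":0.19,"rx":0,"ry":0,"rz":0},{"dx":0.0237,"dy":0.092,"dz":0.222,"rx":0,"ry":0,"rz":0}]' && python3 -m inch '[{"dx":0,"dy":0,"dz":0,"rx":0,"ry":0,"rz":0},{"dx":0,"dy":0,"dz":0,"rx":0,"ry":0,"rz":0},{"dx":0,"dy":0,"dz":0,"rx":0,"ry":0,"rz":0}]'; python3 -c "
from h import *
import cv2
go([.5144,-.2609,.002],-.494)
im=optics.grab_frame('scene');cv2.imwrite('pics/n3.png',cv2.resize(im[220:320,130:250],(720,600),interpolation=cv2.INTER_CUBIC)[:,:,::-1])
print(px('scene',[.5144,-.2609,.0055]),px('scene',[.5964,-.3174,.0055]))"
```

```text
time: 10.8
tool_pos: [0.5131, -0.2597, 0.057]
tool_rot: [-0.001, 0.97, -0.244, -0.001]
contact_force: [-0.4, 0.7, 0.1]
gripper_width: 0.996
grasp_force: 0.0
time: 11.1
tool_pos: [0.5163, -0.2623, 0.0635]
tool_rot: [0.001, 0.97, -0.244, 0.003]
contact_force: [-0.3, -0.4, 0.0]
gripper_width: 0.997
grasp_force: 0.0
pos [ 0.5163 -0.2623  0.0635] yaw -0.4932 tilt [ 0.0052 -0.0035 -1.    ] t 11.1 F [-0.3 -0.4  0. ] M [ 0.03 -0.01 -0.05] w 0.997 g 0.0
d/0.8 [-0.0034 -0.0005  0.0768]
  rz 0.0006 q6 then ~ 1.47
  rz -2.0938 q6 then ~ -1.68
  rz 2.0949 q6 then ~ 4.61
[192.3 261.1] [161. 286.]
```

View pics/n3.png

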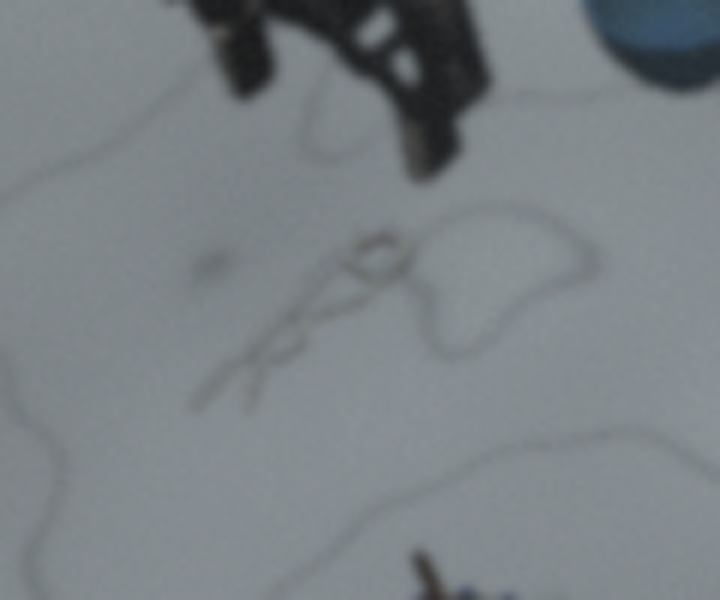

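The coil is at crop (378,258), so (193,263), and the leg tip at (193,405), so (162,287). Both are within 2 px of the prediction, so the grasp target holds.

```bash
python3 -m inch '[{"dx":-0.0025,"dy":0,"dz":0.03,"rx":0,"ry":0,"rz":0},{"dx":-0.0025,"dy":0,"dz":0.06,"rx":0,"ry":0,"rz":0},{"dx":-0.0025,"dy":0,"dz":0.073,"rx":0,"ry":0,"rz":0},{"dx":-0.0025,"dy":0,"dz":0.0745,"rx":0,"ry":0,"rz":0},{"dx":-0.0025,"dy":0,"dz":0.0745,"rx":0,"ry":0,"rz":0}]';python3 -c "
from h import *
go([.5144,-.2609,.002],-.494)"
```

```text
time: 11.65
tool_pos: [0.5128, -0.2609, 0.0014]
tool_rot: [0.0, 0.97, -0.245, 0.001]
contact_force: [1.0, 0.5, -0.3]
gripper_width: 1.001
grasp_force: 0.0
pos [ 0.5128 -0.2609  0.0014] yaw -0.4941 tilt [ 0.0016 -0.0011 -1.    ] t 11.65 F [ 1.   0.5 -0.3] M [ 0.02 -0.04  0.02] w 1.001 g 0.0
d/0.8 [ 0.0017 -0.001  -0.0007]
  rz -0.0001 q6 then ~ 1.46
  rz -2.0945 q6 then ~ -1.68
  rz 2.0943 q6 then ~ 4.61
```

```bash
python3 -m inch '[{"dx":0.0017,"dy":-0.001,"dz":-0.0007,"rx":0,"ry":0,"rz":0},{"dx":0.0017,"dy":-0.001,"dz":-0.0007,"rx":0,"ry":0,"rz":0},{"dx":0.0017,"dy":-0.001,"dz":-0.0007,"rx":0,"ry":0,"rz":0},{"dx":0.0017,"dy":-0.001,"dz":-0.0007,"rx":0,"ry":0,"rz":0},{"dx":0.0017,"dy":-0.001,"dz":-0.0007,"rx":0,"ry":0,"rz":0}]' -1;python3 -m inch '[{"dx":0,"dy":0,"dz":0,"rx":0,"ry":0,"rz":0}]'; python3 -c "
from h import *
go([.5144,-.2609,.002],-.494)"
```

```text
time: 12.15
tool_pos: [0.5137, -0.2606, 0.0013]
tool_rot: [0.0, 0.97, -0.245, 0.0]
contact_force: [-1.4, 0.2, 3.3]
gripper_width: 0.286
grasp_force: 58.7
time: 12.25
tool_pos: [0.5137, -0.2605, 0.0012]
tool_rot: [0.0, 0.97, -0.245, 0.0]
contact_force: [-1.6, 1.6, 4.5]
gripper_width: 0.287
grasp_force: 58.8
pos [ 0.5137 -0.2605  0.0012] yaw -0.4942 tilt [ 2.e-04 -2.e-04 -1.e+00] t 12.25 F [-1.6  1.6  4.5] M [0.16 0.24 0.03] w 0.287 g 58.8
d/0.8 [ 0.001 -0.    -0.001]
  rz -0.0001 q6 then ~ 1.47
  rz -2.0945 q6 then ~ -1.68
  rz 2.0943 q6 then ~ 4.61
```

```bash
python3 -m inch '[{"dx":0,"dy":0,"dz":-0.03,"rx":0,"ry":0,"rz":0},{"dx":0,"dy":0,"dz":-0.09,"rx":0,"ry":0,"rz":0},{"dx":0,"dy":0,"dz":-0.15,"rx":0,"ry":0,"rz":0},{"dx":0,"dy":0,"dz":-0.21,"rx":0,"ry":0,"rz":0},{"dx":0,"dy":0,"dz":-0.265,"rx":0,"ry":0,"rz":0}]';python3 -m inch '[{"dx":0,"dy":0,"dz":0,"rx":0,"ry":0,"rz":0},{"dx":0,"dy":0,"dz":0,"rx":0,"ry":0,"rz":0}]'; python3 -c "
from h import *
go([.441,-.029,.2127],.418)"
```

```text
time: 12.75
tool_pos: [0.5134, -0.2603, 0.2146]
tool_rot: [0.0, 0.97, -0.245, 0.0]
contact_force: [1.1, -0.4, -0.6]
gripper_width: 0.283
grasp_force: 59.0
time: 12.95
tool_pos: [0.514, -0.2607, 0.2139]
tool_rot: [0.0, 0.97, -0.245, 0.001]
contact_force: [-0.5, 0.6, -2.0]
gripper_width: 0.285
grasp_force: 59.0
pos [ 0.514  -0.2607  0.2139] yaw -0.4942 tilt [ 0.0022 -0.0015 -1.    ] t 12.95 F [-0.5  0.6 -2. ] M [0.02 0.03 0.  ] w 0.285 g 59.0
d/0.8 [-0.2177 -0.2117  0.0008]
  rz -0.6081 q6 then ~ 0.55
  rz -2.7025 q6 then ~ -2.59
  rz 1.4863 q6 then ~ 3.7
```

```bash
python3 -m inch '[{"dx":-0.218,"dy":-0.212,"dz":0.001,"rx":0,"ry":0,"rz":-0.608},{"dx":-0.218,"dy":-0.212,"dz":0.001,"rx":0,"ry":0,"rz":-0.608},{"dx":-0.218,"dy":-0.212,"dz":0.001,"rx":0,"ry":0,"rz":-0.608},{"dx":-0.218,"dy":-0.212,"dz":0.001,"rx":0,"ry":0,"rz":-0.608},{"dx":-0.218,"dy":-0.212,"dz":0.001,"rx":0,"ry":0,"rz":-0.608}]';python3 -m inch '[{"dx":0,"dy":0,"dz":0,"rx":0,"ry":0,"rz":0},{"dx":0,"dy":0,"dz":0,"rx":0,"ry":0,"rz":0}]'; python3 -c "
from h import *
go([.441,-.029,.2127],.418)"
```

```text
time: 13.45
tool_pos: [0.438, -0.0262, 0.2085]
tool_rot: [-0.001, 0.991, 0.131, -0.002]
contact_force: [0.2, -0.7, 0.2]
gripper_width: 0.286
grasp_force: 59.1
time: 13.65
tool_pos: [0.4392, -0.0275, 0.2095]
tool_rot: [-0.0, 0.992, 0.128, -0.002]
contact_force: [-0.5, 0.2, -1.2]
gripper_width: 0.287
grasp_force: 59.2
pos [ 0.4392 -0.0275  0.2095] yaw 0.257 tilt [-3.4e-03  3.0e-04 -1.0e+00] t 13.65 F [-0.5  0.2 -1.2] M [-0.01  0.04  0.01] w 0.287 g 59.2
d/0.8 [ 0.0017  0.0024 -0.0041]
  rz -0.1073 q6 then ~ 0.92
  rz -2.2017 q6 then ~ -2.22
  rz 1.9871 q6 then ~ 4.06
```

```bash
python3 -m inch '[{"dx":0.0017,"dy":0.0024,"dz":-0.004,"rx":0,"ry":0,"rz":-0.107},{"dx":0.0017,"dy":0.0024,"dz":-0.004,"rx":0,"ry":0,"rz":-0.107},{"dx":0.0017,"dy":0.0024,"dz":-0.004,"rx":0,"ry":0,"rz":-0.107},{"dx":0.0017,"dy":0.0024,"dz":-0.004,"rx":0,"ry":0,"rz":-0.107},{"dx":0.0017,"dy":0.0024,"dz":-0.004,"rx":0,"ry":0,"rz":-0.107}]'; python3 -c "
from h import *
import cv2
go([.441,-.029,.2127],.418)
im=optics.grab_frame('scene');cv2.imwrite('pics/sc1.png',im[:,:,::-1])
b=optics.grab_frame('top');cv2.imwrite('pics/tp1.png',b[:,:,::-1])
o=np.hstack([cv2.resize(im[170:270,260:360],(400,400),interpolation=cv2.INTER_CUBIC),cv2.resize(b[205:285,280:360],(400,400),interpolation=cv2.INTER_CUBIC)])
cv2.imwrite('pics/n4.png',np.clip(o[:,:,::-1]*1.3,0,255).astype(np.uint8))"
```

```text
time: 14.15
tool_pos: [0.4421, -0.0302, 0.2147]
tool_rot: [-0.0, 0.979, 0.206, -0.0]
contact_force: [-0.7, -0.5, 0.4]
gripper_width: 0.279
grasp_force: 59.2
pos [ 0.4421 -0.0302  0.2147] yaw 0.4141 tilt [-6.e-04  2.e-04 -1.e+00] t 14.15 F [-0.7 -0.5  0.4] M [-0.02 -0.05 -0.01] w 0.279 g 59.2
d/0.8 [-0.0007 -0.002   0.0025]
  rz -0.0026 q6 then ~ 0.92
  rz -2.097 q6 then ~ -2.23
  rz 2.0918 q6 then ~ 4.06
```

View pics/n4.png

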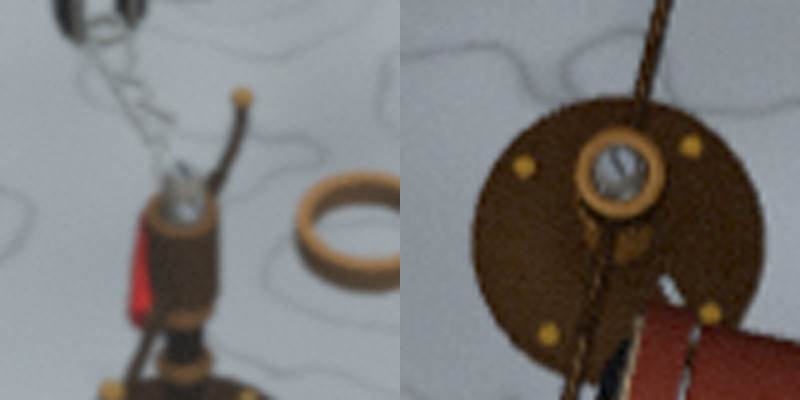

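Left (scene crop): the clip is held with its straight leg pointing at the spigot, tip near (163,175). Right (top crop): the leg tip is near (667,281), and the slot runs from about (608,148) to (627,180). I'll get these as numbers.

```bash
python3 - <<'E'
from h import *
import cv2
g=cv2.imread("pics/tp1.png",0).astype(float);g0=cv2.imread("pics/top0.png",0).astype(float)
for G in(g0,g):
    print(G[230:248,316:332].astype(int)) if G is g else 0
    # dark slot: PCA of darkness in disc around top centre
    yy,xx=np.mgrid[233:243,318:330];D=np.hypot(xx-323.6,yy-237.6)<3.3
    v=G[yy,xx];w=np.clip(np.median(v[D])-v-3,0,None)*D
    m=np.array([(w*xx).sum(),(w*yy).sum()])/w.sum();C=np.cov(np.stack([xx.ravel(),yy.ravel()]),aweights=w.ravel()+1e-9);e,V=np.linalg.eigh(C);d=V[:,1]
    a=P("top",*(m+2*d),.237);b=P("top",*(m-2*d),.237);print("mid",((a+b)/2).round(4),"ang",np.degrees(np.arctan2(*(a-b)[1::-1]))%180,e)
t=P("top",280+267/5,205+281/5,.2190);print("tip top",t.round(4))
s,R=pose();c=np.array([.4421,-.0302]);th=.414
x=np.array([np.cos(th),np.sin(th)]);y=np.array([-x[1],x[0]]);tp=[*(c+.0995*x-.011*y),.219];print("exp tip",np.round(tp,4),px("top",tp),px("scene",tp),"seen scene",260+163/4,170+175/4)
print("line dist from S", np.dot(np.array([.5825,.0222])-tp[:2],y), "seen", np.dot(np.array([.5825,.0222])-t[:2],y))
E
cat > /dev/null
```

```text
mid [0.5836 0.0221 0.237 ] ang 25.122813488756833 [0.83618844 3.83376619]
[[ 29  26  28  26  30  35  40  42  41  38  33  20  20  22  27  27]
 [ 28  30  27  38  51  57  63  64  63  62  52  41  29  29  28  23]
 [ 26  30  43  58  69  73  75  76  76  76  72  65  53  42  31  26]
 [ 27  44  63  70  73  69  72  74  73  73  78  77  72  56  44  23]
 [ 43  71  74  68  67  65  60  61  72  60  64  72  79  75  59  42]
 [ 64  76  73  68  69  76  60  70  91  80  60  50  69  82  71  57]
 [ 74  73  62  64  83  93  61  71  99  98  81  50  45  72  80  61]
 [ 77  69  57  67  90  96  73  56  90  99  92  50  51  54  84  71]
 [ 78  67  52  76  91  98  92  63  65 100  93  54  59  39  82  72]
 [ 78  65  42  73  86  94  95  78  60  89  80  54  44  39  80  74]
 [ 79  64  46  70  77  85  92  93  68  69  62  51  42  45  81  74]
 [ 82  66  53  54  72  74  78  79  68  64  56  49  49  56  81  71]
 [ 83  74  61  43  74  63  66  68  65  63  61  49  50  74  78  64]
 [ 67  82  66  57  62  50  56  57  64  75  68  58  59  81  71  55]
 [ 48  84  82  70  50  48  43  53  69  80  65  62  75  76  65  37]
 [ 21  52  79  82  74  67  60  66  65  61  70  74  73  68  49  20]
 [ 33  23  47  76  78  82  77  76  75  73  77  73  62  38  15  16]
 [ 48  22  15  32  57  71  73  74  72  68  67  55  33  16  15  22]]
mid [0.5835 0.0222 0.237 ] ang 24.319249034545038 [0.71160331 3.66546864]
tip top [0.5345 0.0019 0.219 ]
exp tip [ 5.376e-01 -2.000e-04  2.190e-01] [334.4 259.7] [295.2 203.2] seen scene 300.75 213.75
line dist from S 0.0024938427544766175 seen -0.0006964346924095405
```

Run:
```python
from h import *
import cv2
a=cv2.imread("pics/sc1.png");b=cv2.imread("pics/tp1.png")
s=cv2.resize(a[165:223,270:320],None,fx=10,fy=10,interpolation=cv2.INTER_CUBIC)
t=cv2.resize(b[248:277,322:342],None,fx=15,fy=15,interpolation=cv2.INTER_CUBIC)
t=np.vstack([t,np.zeros((580-t.shape[0],t.shape[1],3),np.uint8)])
cv2.imwrite("pics/n5.png",np.clip(np.hstack([s,t])*1.5,0,255).astype(np.uint8))
```

```text
(no output)
```

View pics/n5.png

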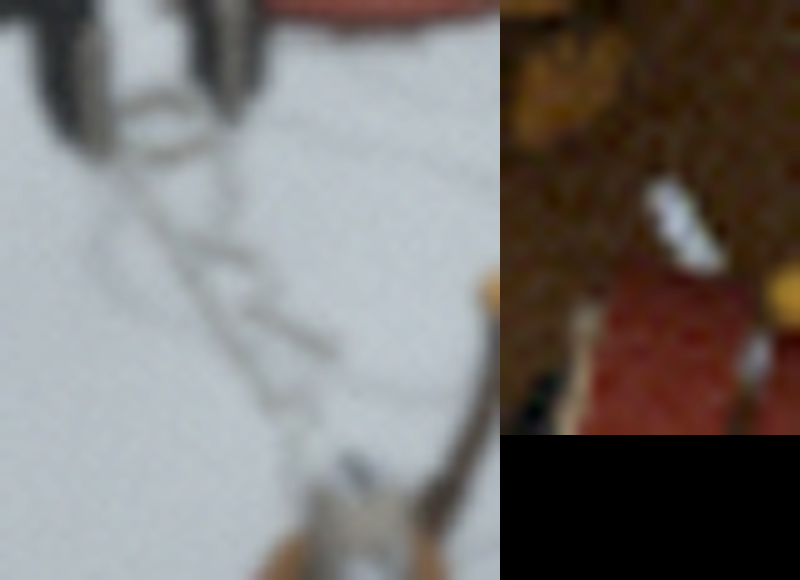

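Run:
```python
from h import *
import cv2
z=.219
f=lambda cam,a,b,o:print(cam,P(cam,*a,z).round(4),P(cam,*b,z).round(4),"ang",np.degrees(np.arctan2(*(P(cam,*b,z)-P(cam,*a,z))[1::-1])).round(1))
# scene with bias removed
for off in((0,0),(1.4,1.2)):
    f("scene",(270+11.5-off[0],165+16.5-off[1]),(270+28-off[0],165+40.5-off[1]),0)
    print(" coil",P("scene",270+16.3-off[0],165+12.9-off[1],z).round(4))
f("top",(322+21.5/1.5,248+26.8/1.5),(322+16/1.5,248+19/1.5),0)
b=cv2.imread("pics/tp1.png").astype(int)
print(b[256:270,328:342,0])
```

```text
scene [ 0.4632 -0.0351  0.219 ] [0.5448 0.0061 0.219 ] ang 26.8
 coil [ 0.4495 -0.0253  0.219 ]
scene [ 0.4589 -0.0386  0.219 ] [0.541  0.0029 0.219 ] ang 26.8
 coil [ 0.4451 -0.0287  0.219 ]
top [ 0.5244 -0.0041  0.219 ] [0.5357 0.0034 0.219 ] ang 33.6
[[  7   7   7  15  17  12  15  10  10  15  10  12  14  16]
 [  7   3   8  17   5  19  13   9  13  10  11  17   9   7]
 [ 11  10  10  10   8  16   9  13  16   8  13  11  13  11]
 [  9  14  16  12  13  25  11  18   5  16  11  14  17   3]
 [ 11  19  15  26  66  74  23  12  14  12  16  13  16  18]
 [ 10   9  12  34  86 110  71  18   6  11  12   9  15  15]
 [ 15  11  18  22  60 123 101  29  10  14   3  19  18  11]
 [ 19  17  17   7  48 111 109  72   9  12  12   6  15   5]
 [  7  19  15  11  17  55 106 105  49  14   5  16   9  18]
 [ 15   8   7  17  15  31  76  91  66  12   7  10  12  16]
 [ 18  14  10   5  10   9  17  28  23  12  10  13  18  27]
 [ 15  18  10  12  17  15  13   7  11  15  14  15  24  30]
 [ 38  20  16  11  17  15  14  14  11  19  14  15  21  25]
 [ 44  15  13  11  16   8  19  14  15  14  17  15  17  21]]
```

Run:
```python
from h import *
p=P("top",333.2,262,.219);q=P("top",332.4,259.8,.219)
S=np.array([.583,.0221])
for a in(24,25.5,27):
    th=np.radians(a);y=np.array([-np.sin(th),np.cos(th)]);print(a,"S left of leg line by mm",1e3*(S-p[:2])@y, "tip->S along",1e3*(S-q[:2])@[np.cos(th),np.sin(th)])
print(p,q)
go([.441,-.029,.2127],.418)
```

```text
24 S left of leg line by mm -2.3698912387868787 tip->S along 48.906103997638816
25.5 S left of leg line by mm -3.779994350489093 tip->S along 48.840158699499945
27 S left of leg line by mm -5.187506842878414 tip->S along 48.7407407962088
[0.53279676 0.00234224 0.219     ] [0.53755779 0.00392464 0.219     ]
pos [ 0.4421 -0.0301  0.2149] yaw 0.4151 tilt [-3.e-04  0.e+00 -1.e+00] t 14.25 F [ 0.9  0.6 -0.2] M [0.   0.01 0.02] w 0.285 g 59.2
d/0.8 [-0.0008 -0.0018  0.0027]
  rz -0.0019 q6 then ~ 0.92
  rz -2.0963 q6 then ~ -2.22
  rz 2.0925 q6 then ~ 4.06
```

```bash
python3 -m inch '[{"dx":0.0,"dy":0,"dz":0.0026,"rx":0,"ry":0,"rz":0.0175},{"dx":0.015,"dy":0,"dz":0.0026,"rx":0,"ry":0,"rz":0.0175},{"dx":0.03,"dy":0,"dz":0.0026,"rx":0,"ry":0,"rz":0.0175},{"dx":0.03,"dy":0,"dz":0.0026,"rx":0,"ry":0,"rz":0.0175},{"dx":0.03,"dy":0,"dz":0.0026,"rx":0,"ry":0,"rz":0.0175}]'
python3 - <<'E'
from h import *
import cv2
go([.463,-.0203,.2127],.389)
b=optics.grab_frame("top");cv2.imwrite("pics/tp2.png",b[:,:,::-1])
a=optics.grab_frame("scene");cv2.imwrite("pics/sc2.png",a[:,:,::-1])
t=cv2.resize(b[230:265,310:345],None,fx=11,fy=11,interpolation=cv2.INTER_CUBIC)
s=cv2.resize(a[175:240,280:345],(385,385),interpolation=cv2.INTER_CUBIC)
cv2.imwrite("pics/n6.png",np.clip(np.hstack([s,t])[:,:,::-1]*1.4,0,255).astype(np.uint8))
E
```

```text
time: 14.75
tool_pos: [0.4641, -0.02, 0.2128]
tool_rot: [-0.0, 0.981, 0.194, -0.0]
contact_force: [-0.2, -0.1, 0.3]
gripper_width: 0.284
grasp_force: 59.2
pos [ 0.4641 -0.02    0.2128] yaw 0.3903 tilt [-8.e-04 -0.e+00 -1.e+00] t 14.75 F [-0.2 -0.1  0.3] M [-0.04 -0.02  0.02] w 0.284 g 59.2
d/0.8 [-0.0015 -0.0002  0.0002]
  rz 0.0009 q6 then ~ 0.98
  rz -2.0935 q6 then ~ -2.16
  rz 2.0953 q6 then ~ 4.12
```

View pics/n6.png

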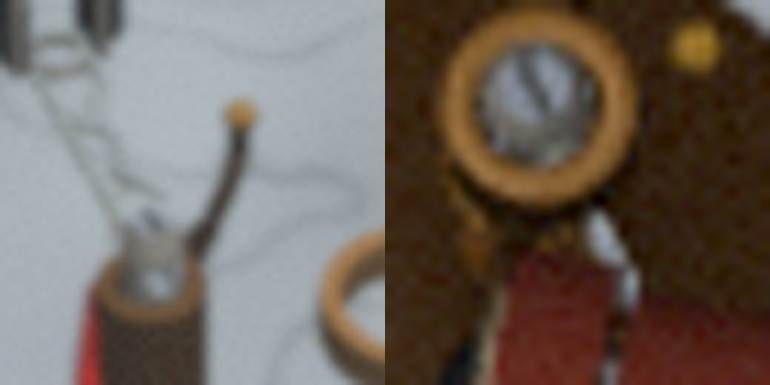

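The top crop shows the leg tip at (598,215), pointing at the spigot at about 24.6° and parallel to the slot. I'll check the lateral line.

Run:
```python
from h import *
import cv2
b=cv2.imread("pics/tp2.png").astype(int)[:,:,0]
print(b[247:258,324:336]);print(px("top",[.583,.0221,.217]))
for r in range(249,257):
    w=np.clip(b[r,326:336]-25,0,None);
    if w.sum()>60:
        c=(w*np.arange(326,336)).sum()/w.sum();p=P("top",c,r,.217);th=np.radians(24.2);print(r,c.round(2),p.round(4),"S left by mm",(1e3*(np.array([.583,.0221])-p[:2])@[-np.sin(th),np.cos(th)]).round(2),(1e3*(np.array([.583,.0221])-p[:2])@[np.cos(th),np.sin(th)]).round(1))
```

```text
[[ 35  34  30  27   7   4  12   5   7  18  12  14]
 [ 15  18   4   2  10   0   4   4   9   9   7  11]
 [  0   5   0   1  37  69  19  11  10  16   9   8]
 [ 10  12  12  15  60 114  65   8   0  10   9  18]
 [ 13  13  20  17  57 112 100  16  12  14  12  10]
 [ 16  12  11  14  44 100 106  63   5  17   4  10]
 [  9  16  14  16  20  56  91  82  17   3   6   9]
 [ 19   6  15  14  15  19  36  54  61  10  12  13]
 [ 19  15  16   8  20  12  26  57  99  21  19   9]
 [ 17  16   7  17  15  16  26  58  93  16  13  16]
 [ 21  23  22  19  16  12  21  43  66  18  14  11]]
[323.4 239.1]
250 329.03 [0.5591 0.0106 0.217 ] S left by mm 0.74 26.5
251 329.22 [0.5569 0.0102 0.217 ] S left by mm 0.17 28.6
252 329.65 [0.5548 0.0093 0.217 ] S left by mm 0.06 31.0
253 330.17 [0.5526 0.0083 0.217 ] S left by mm 0.13 33.4
254 331.33 [0.5504 0.0059 0.217 ] S left by mm 1.44 36.4
255 331.68 [0.5482 0.0052 0.217 ] S left by mm 1.19 38.7
256 331.66 [0.546  0.0053 0.217 ] S left by mm 0.2 40.6
```

```bash
python3 -m inch '[{"dx":0.008,"dy":-0.0003,"dz":0,"rx":0,"ry":0,"rz":0},{"dx":0.014,"dy":-0.0005,"dz":0,"rx":0,"ry":0,"rz":0},{"dx":0.017,"dy":-0.0006,"dz":0,"rx":0,"ry":0,"rz":0},{"dx":0.019,"dy":-0.0006,"dz":0,"rx":0,"ry":0,"rz":0}]'
python3 - <<'E'
from h import *
go([.476,-.015,.2127],.389)
E
```

```text
time: 15.25
tool_pos: [0.4782, -0.0138, 0.213]
tool_rot: [-0.0, 0.981, 0.194, -0.0]
contact_force: [-0.5, -0.1, -0.7]
gripper_width: 0.284
grasp_force: 59.2
pos [ 0.4782 -0.0138  0.213 ] yaw 0.3902 tilt [-2.e-04 -0.e+00 -1.e+00] t 15.25 F [-0.5 -0.1 -0.7] M [-0.08  0.05 -0.03] w 0.284 g 59.2
d/0.8 [-0.0031  0.0003  0.0003]
  rz 0.0008 q6 then ~ 1.0
  rz -2.0936 q6 then ~ -2.14
  rz 2.0952 q6 then ~ 4.14
```

```bash
python3 -m inch '[{"dx":0.0015,"dy":-0.00005,"dz":0,"rx":0,"ry":0,"rz":0},{"dx":0.003,"dy":-0.0001,"dz":0,"rx":0,"ry":0,"rz":0},{"dx":0.0045,"dy":-0.00015,"dz":0,"rx":0,"ry":0,"rz":0}]'
python3 - <<'E'
from h import *
go([.476,-.015,.2127],.389)
E
```

```text
time: 15.55
tool_pos: [0.4814, -0.0124, 0.2131]
tool_rot: [0.0, 0.981, 0.194, 0.0]
contact_force: [-0.2, -0.5, 0.1]
gripper_width: 0.281
grasp_force: 59.2
pos [ 0.4814 -0.0124  0.2131] yaw 0.39 tilt [ 2.e-04  0.e+00 -1.e+00] t 15.55 F [-0.2 -0.5  0.1] M [-0.03  0.02 -0.02] w 0.281 g 59.2
d/0.8 [-0.0075  0.0004  0.0005]
  rz 0.0007 q6 then ~ 1.0
  rz -2.0937 q6 then ~ -2.14
  rz 2.095 q6 then ~ 4.14
```

```bash
python3 -m inch '[{"dx":0.004,"dy":-0.0001,"dz":0,"rx":0,"ry":0,"rz":0},{"dx":0.008,"dy":-0.0003,"dz":0,"rx":0,"ry":0,"rz":0},{"dx":0.012,"dy":-0.0004,"dz":0,"rx":0,"ry":0,"rz":0},{"dx":0.014,"dy":-0.0005,"dz":0,"rx":0,"ry":0,"rz":0}]'
python3 - <<'E'
from h import *
go([.476,-.015,.2127],.389)
E
```

```text
time: 15.95
tool_pos: [0.4918, -0.0077, 0.213]
tool_rot: [0.0, 0.981, 0.194, 0.0]
contact_force: [-0.0, -0.3, 0.3]
gripper_width: 0.282
grasp_force: 59.2
pos [ 0.4918 -0.0077  0.213 ] yaw 0.3902 tilt [ 1.e-04  0.e+00 -1.e+00] t 15.95 F [-0.  -0.3  0.3] M [-0.01 -0.02  0.  ] w 0.282 g 59.2
d/0.8 [-0.0218  0.0009  0.0004]
  rz 0.0008 q6 then ~ 1.01
  rz -2.0936 q6 then ~ -2.13
  rz 2.0952 q6 then ~ 4.16
```

```bash
python3 -m inch '[{"dx":0.005,"dy":-0.0002,"dz":0,"rx":0,"ry":0,"rz":0},{"dx":0.01,"dy":-0.0003,"dz":0,"rx":0,"ry":0,"rz":0},{"dx":0.015,"dy":-0.0005,"dz":0,"rx":0,"ry":0,"rz":0},{"dx":0.018,"dy":-0.0006,"dz":0,"rx":0,"ry":0,"rz":0}]'
python3 - <<'E'
from h import *
go([.5283,.0096,.2127],.389)
E
```

```text
time: 16.35
tool_pos: [0.5041, -0.0014, 0.2126]
tool_rot: [-0.001, 0.981, 0.194, -0.001]
contact_force: [-5.7, 1.7, 1.2]
gripper_width: 0.285
grasp_force: 59.3
pos [ 0.5041 -0.0014  0.2126] yaw 0.3907 tilt [-2.9e-03  7.0e-04 -1.0e+00] t 16.35 F [-5.7  1.7  1.2] M [0.18 0.71 0.24] w 0.285 g 59.3
d/0.8 [ 0.0332 -0.0012 -0.0003]
  rz 0.0012 q6 then ~ 1.03
  rz -2.0932 q6 then ~ -2.11
  rz 2.0956 q6 then ~ 4.17
```

```bash
python3 -m inch '[{"dx":0.003,"dy":-0.0001,"dz":0,"rx":0,"ry":0,"rz":0},{"dx":0.006,"dy":-0.0002,"dz":0,"rx":0,"ry":0,"rz":0},{"dx":0.009,"dy":-0.0003,"dz":0,"rx":0,"ry":0,"rz":0}]'
python3 - <<'E'
from h import *
go([.5283,.0096,.2127],.389)
E
```

```text
time: 16.65
tool_pos: [0.5084, 0.0012, 0.2114]
tool_rot: [-0.001, 0.981, 0.194, -0.004]
contact_force: [-10.0, 0.4, 1.6]
gripper_width: 0.284
grasp_force: 60.3
pos [0.5084 0.0012 0.2114] yaw 0.3906 tilt [-8.9e-03 -1.0e-04 -1.0e+00] t 16.65 F [-10.    0.4   1.6] M [-0.    1.57  0.26] w 0.284 g 60.3
d/0.8 [ 0.0269 -0.0003 -0.0018]
  rz 0.0011 q6 then ~ 1.04
  rz -2.0933 q6 then ~ -2.1
  rz 2.0955 q6 then ~ 4.18
```

```bash
python3 -m inch '[{"dx":0.003,"dy":-0.0002,"dz":-0.0005,"rx":0,"ry":0,"rz":0},{"dx":0.006,"dy":-0.0005,"dz":-0.001,"rx":0,"ry":0,"rz":0}]'
python3 - <<'E'
from h import *
go([.5283,.0096,.2127],.389)
E
```

```text
time: 16.85
tool_pos: [0.5139, 0.0038, 0.2127]
tool_rot: [-0.001, 0.981, 0.194, -0.002]
contact_force: [-5.9, 0.5, 0.3]
gripper_width: 0.285
grasp_force: 60.8
pos [0.5139 0.0038 0.2127] yaw 0.3907 tilt [-0.0053  0.001  -1.    ] t 16.85 F [-5.9  0.5  0.3] M [0.26 0.9  0.23] w 0.285 g 60.8
d/0.8 [ 0.0194  0.0001 -0.0001]
  rz 0.0011 q6 then ~ 1.04
  rz -2.0933 q6 then ~ -2.1
  rz 2.0955 q6 then ~ 4.19
```

```bash
python3 -m inch '[{"dx":0.003,"dy":-0.0001,"dz":0,"rx":0,"ry":0,"rz":0},{"dx":0.006,"dy":-0.0002,"dz":0,"rx":0,"ry":0,"rz":0},{"dx":0.008,"dy":-0.0003,"dz":0,"rx":0,"ry":0,"rz":0}]'
python3 - <<'E'
from h import *
go([.5283,.0096,.2127],.389)
E
```

```text
time: 17.15
tool_pos: [0.5214, 0.0068, 0.2135]
tool_rot: [-0.001, 0.981, 0.194, 0.0]
contact_force: [-1.6, 4.0, -0.2]
gripper_width: 0.281
grasp_force: 60.0
pos [0.5214 0.0068 0.2135] yaw 0.3908 tilt [-2.0e-04  1.8e-03 -1.0e+00] t 17.15 F [-1.6  4.  -0.2] M [0.7  0.34 0.28] w 0.281 g 60.0
d/0.8 [0.0093 0.     0.001 ]
  rz 0.0012 q6 then ~ 1.05
  rz -2.0932 q6 then ~ -2.09
  rz 2.0956 q6 then ~ 4.19
```

```bash
python3 -m inch '[{"dx":0.002,"dy":-0.0004,"dz":0,"rx":0,"ry":0,"rz":0},{"dx":0.004,"dy":-0.0008,"dz":0,"rx":0,"ry":0,"rz":0},{"dx":0.006,"dy":-0.0009,"dz":0,"rx":0,"ry":0,"rz":0}]'
python3 - <<'E'
from h import *
go([.5283,.0096,.2127],.389)
E
```

```text
time: 17.45
tool_pos: [0.526, 0.0083, 0.214]
tool_rot: [0.0, 0.981, 0.194, 0.001]
contact_force: [-0.2, 1.6, -0.7]
gripper_width: 0.284
grasp_force: 59.2
pos [0.526  0.0083 0.214 ] yaw 0.3899 tilt [ 1.2e-03 -7.0e-04 -1.0e+00] t 17.45 F [-0.2  1.6 -0.7] M [0.38 0.04 0.14] w 0.284 g 59.2
d/0.8 [ 0.0033 -0.0005  0.0016]
  rz 0.0006 q6 then ~ 1.06
  rz -2.0938 q6 then ~ -2.09
  rz 2.095 q6 then ~ 4.2
```

```bash
python3 -m inch '[{"dx":0.0015,"dy":-0.0001,"dz":0.0005,"rx":0,"ry":0,"rz":0},{"dx":0.0025,"dy":-0.0002,"dz":0.001,"rx":0,"ry":0,"rz":0},{"dx":0.0035,"dy":-0.0003,"dz":0.001,"rx":0,"ry":0,"rz":0}]'
python3 - <<'E'
from h import *
go([.5283,.0096,.2127],.389)
E
```

```text
time: 17.75
tool_pos: [0.5277, 0.0091, 0.2129]
tool_rot: [0.001, 0.981, 0.193, -0.001]
contact_force: [-3.1, 0.5, 0.2]
gripper_width: 0.286
grasp_force: 59.3
pos [0.5277 0.0091 0.2129] yaw 0.3894 tilt [-0.0012 -0.0013 -1.    ] t 17.75 F [-3.1  0.5  0.2] M [-0.07  0.52 -0.01] w 0.286 g 59.3
d/0.8 [ 0.001  -0.0003  0.0002]
  rz 0.0003 q6 then ~ 1.06
  rz -2.0941 q6 then ~ -2.08
  rz 2.0947 q6 then ~ 4.2
```

```bash
python3 -m inch '[{"dx":0.0008,"dy":0,"dz":0,"rx":0,"ry":0,"rz":0},{"dx":0.0016,"dy":0,"dz":0,"rx":0,"ry":0,"rz":0},{"dx":0.0016,"dy":0,"dz":0,"rx":0,"ry":0,"rz":0}]'
python3 - <<'E'
from h import *
go([.5283,.0096,.2127],.389)
E
```

```text
time: 18.05
tool_pos: [0.528, 0.0097, 0.2124]
tool_rot: [0.0, 0.981, 0.194, -0.002]
contact_force: [-5.5, -0.7, 0.6]
gripper_width: 0.286
grasp_force: 59.4
pos [0.528  0.0097 0.2124] yaw 0.3897 tilt [-3.6e-03 -8.0e-04 -1.0e+00] t 18.05 F [-5.5 -0.7  0.6] M [-0.05  0.91  0.05] w 0.286 g 59.4
d/0.8 [ 0.0003  0.0003 -0.0003]
  rz 0.0005 q6 then ~ 1.06
  rz -2.0939 q6 then ~ -2.08
  rz 2.0949 q6 then ~ 4.2
```

```bash
python3 -m inch '[{"dx":0.0007,"dy":0,"dz":0,"rx":0,"ry":0,"rz":0},{"dx":0.0014,"dy":0,"dz":0,"rx":0,"ry":0,"rz":0},{"dx":0.0014,"dy":0,"dz":0,"rx":0,"ry":0,"rz":0}]'
python3 - <<'E'
from h import *
go([.5283,.0096,.2127],.389)
E
```

```text
time: 18.35
tool_pos: [0.5283, 0.0101, 0.2121]
tool_rot: [-0.0, 0.981, 0.194, -0.003]
contact_force: [-8.5, -1.4, 1.1]
gripper_width: 0.283
grasp_force: 59.5
pos [0.5283 0.0101 0.2121] yaw 0.3898 tilt [-0.0059 -0.0011 -1.    ] t 18.35 F [-8.5 -1.4  1.1] M [-0.16  1.33  0.06] w 0.283 g 59.5
d/0.8 [-0.0002  0.0006 -0.0007]
  rz 0.0005 q6 then ~ 1.06
  rz -2.0939 q6 then ~ -2.08
  rz 2.0949 q6 then ~ 4.2
```

```bash
python3 -m inch '[{"dx":-0.003,"dy":0.0001,"dz":0,"rx":0,"ry":0,"rz":0},{"dx":-0.003,"dy":0.0001,"dz":0,"rx":0,"ry":0,"rz":0}]' && python3 -m inch '[{"dx":0,"dy":0,"dz":0,"rx":0,"ry":0,"rz":0},{"dx":0,"dy":0,"dz":0,"rx":0,"ry":0,"rz":0},{"dx":0,"dy":0,"dz":0,"rx":0,"ry":0,"rz":0},{"dx":0,"dy":0,"dz":-0.01,"rx":0,"ry":0,"rz":0},{"dx":0,"dy":0,"dz":-0.05,"rx":0,"ry":0,"rz":0}]' 1 && python3 -m inch '[{"dx":0,"dy":0,"dz":-0.06,"rx":0,"ry":0,"rz":0},{"dx":0,"dy":0,"dz":-0.12,"rx":0,"ry":0,"rz":0},{"dx":-0.06,"dy":0,"dz":-0.12,"rx":0,"ry":0,"rz":0},{"dx":-0.12,"dy":0,"dz":-0.12,"rx":0,"ry":0,"rz":0},{"dx":-0.18,"dy":0,"dz":-0.12,"rx":0,"ry":0,"rz":0}]'
python3 - <<'E'
from h import *
import cv2
go([.5283,.0096,.2127],.389)
b=optics.grab_frame("top");a=optics.grab_frame("scene")
t=cv2.resize(b[210:280,285:355],(400,400),interpolation=cv2.INTER_CUBIC)
s=cv2.resize(a[175:245,270:340],(400,400),interpolation=cv2.INTER_CUBIC)
cv2.imwrite("pics/n7.png",np.clip(np.hstack([s,t])[:,:,::-1]*1.4,0,255).astype(np.uint8))
E
```

```text
time: 18.55
tool_pos: [0.5278, 0.0094, 0.213]
tool_rot: [0.0, 0.981, 0.194, -0.0]
contact_force: [-3.6, 0.0, -0.1]
gripper_width: 0.285
grasp_force: 59.3
time: 19.05
tool_pos: [0.5261, 0.0098, 0.2497]
tool_rot: [-0.001, 0.981, 0.194, -0.004]
contact_force: [0.1, 0.1, -0.4]
gripper_width: 0.999
grasp_force: 0.0
time: 19.55
tool_pos: [0.3938, -0.0455, 0.3503]
tool_rot: [0.001, 0.981, 0.194, 0.001]
contact_force: [-1.2, -1.8, 1.2]
gripper_width: 1.004
grasp_force: 0.0
pos [ 0.3938 -0.0455  0.3503] yaw 0.3913 tilt [ 1.7e-03 -9.0e-04 -1.0e+00] t 19.55 F [-1.2 -1.8  1.2] M [-0.11  0.06  0.  ] w 1.004 g 0.0
d/0.8 [0.1815 0.0002 0.1722]
  rz 0.0015 q6 then ~ 0.88
  rz -2.0929 q6 then ~ -2.26
  rz 2.0959 q6 then ~ 4.02
```

View pics/n7.png

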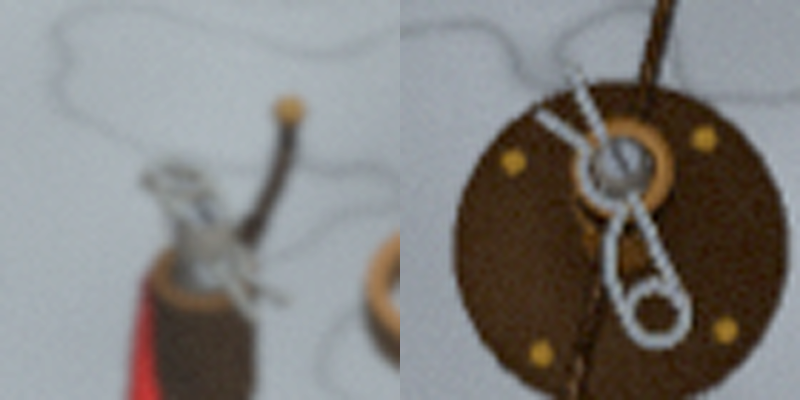

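The top crop shows the clip fully on: its straight leg runs through the spigot and out at (575,75), the waved leg hugs the spigot at (618,170), and the coil is at (655,315). The hanger is home and the gripper is clear, so I'll hand in.

```bash
python3 -m inch '[{"dx":0,"dy":0,"dz":0,"rx":0,"ry":0,"rz":0},{"dx":0,"dy":0,"dz":0,"rx":0,"ry":0,"rz":0}]'; python3 -c "
from plant import ticket
print(ticket.job_done())"
```

```text
time: 19.85
tool_pos: [0.3954, -0.045, 0.3494]
tool_rot: [0.0, 0.981, 0.194, 0.0]
contact_force: [-0.2, -0.6, 0.0]
gripper_width: 0.996
grasp_force: 0.0
the job is handed in; nothing more can be done
None
```

The hanger is home on the collar, the R-clip is snapped on through the cross hole and released, and the job was handed in at about 20 s with the gripper clear and no verdict shown.

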